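Zero the laboratory balance with the stylus and stand the tall check weight on it

ROBOT

A 6-joint arm with a two-finger parallel gripper is mounted at the origin on the work surface. World frame = base frame: x ahead of the robot, y to its left, z up, the work surface at z = 0. Lengths are in mm, angles in rad, forces in N, time in s.
With the tool pointing down it reaches from about 375 to 925 mm from the base axis. Payload 5.7 kg.
Tool frame: the origin (TCP) lies at the very end of the fingers, on their centre line; the grasp point (between the pads) lies manip.grip_depth behind it (manip.grip_depth is the distance from the TCP to the grasp point, in mm); z points along the fingers, y is the line along which they close (so a half turn about z gives the same grasp; the last joint's range is limited). The gripper opens to 88 mm and grips with 3 to 60 N. Pads are 20 mm wide; open, the fingers measure 115 mm over their backs; the gripper's body (75 mm by 178 mm) begins 61 mm behind the grasp point.
Start: joints at [-1.312, 0.359, 1.51, -0, 1.272, -0.115], TCP at [219.076, -558.541, 222.623] pointing down, gripper open.
Joint ranges: [-2.97, 2.97], [-1.01, 2.36], [0.21, 2.38], [-0.96, 4.11], [0.2, 2.71], [-2.98, 2.98]. Speed limits (rad/s): [2.39, 2.39, 3.14, 3.14, 3.14, 3.14].

INTERFACE

Orientations are given as [roll, pitch, yaw] about the fixed x, y, z axes, in that order (R = Rz(yaw) Ry(pitch) Rx(roll)).
In Python, from bench import manip, camera, recognise, spot_point gives the robot as it stands. The module is installed in compiled form; this text tells all that it offers.
- The arm moves only by the tool send_rows, never from a script. Its argument "motion" is one flat list of numbers, 5 for each row, row after row: the shift along the tool's x, y, z in m, then the turn about the tool's z in degrees, then the opening in per cent of the stroke, from 0 (shut) to 100 (fully open). A call has 1 to 12 rows; each row is the pose to reach, as a shift and turn from the pose commanded when the call began, along the tool's axes at that moment; what a row does not reach only later rows make up. A row lasts 1/12 s, in which the tool goes at most 41.7 mm and 7.16 degrees, less where a joint would pass 70% of its speed; a pose out of reach is approached as far as the arm can. A call with a gripper value outside its range is refused whole. The fingers move at their own pace and stop on an object; "squeeze" is the grip in N (left out, the last holds). Time passes only in rows, so rows that repeat a pose let the fingers close. It gives the time, the measured TCP pose, the force, the opening and the grip force at its end, in the units of the state.
- manip.read_state(): the state, without advancing time (a new reading comes with each control period).
- camera(name): name is "scene" or "top"; returns a dict with "color" (480x640x3 uint8, red, green, blue), "K" (3x3 intrinsics, pixels), "R" (3x3) and "t" (3): a world point X has camera coordinates R X + t. Camera axes: x right, y down, z forward; pixel columns grow to the right and rows downward; lengths in mm; the calibration is good to about 2 mm. A picture is of the moment at which its call begins. There is no depth.
- manip.finish_job(): hands the job in; it is judged then, once.
Trained networks look in the newest picture that a camera, given by its name, has taken for a name from the list of things; names that differ only in an ending like _2 or _b are one class to them, and where a whole thing is asked for, a point or a joint stands for the part that bears it (a point fixed in the world has none). Each returns a list of dicts, best first, with "p" (0 to 1); they miss things now and then, are a little off and sometimes report something else, mostly with a low value. They report only what shows in the picture. A call takes as long as a camera call. They do not tell look-alikes from the thing itself.
- recognise(camera, target): "pixel" ([column, row] in pixels, amid what is visible of it).
- spot_point(camera, target): "pixel" ([column, row] in pixels: a listed point, or the origin of a listed thing).
The state is a dict: "clock": time; "joint_positions": joint angles; "joint_vel": joint speeds; "joint_torque": joint torques, N m; "ee_pos": TCP position; "ee_rot": TCP orientation; "ft_force": force on the tool from outside, world axes, zero at the start; "ft_torque": the same for the moment, N m; "grip_width": finger opening in mm; "gripper_force": force on a finger pad.
Only numpy, scipy, OpenCV 4.12 (cv2) and the standard library are available. Lean on these libraries where they do the work, as an engineer would, in place of code of your own. Each camera call takes 0.05 s, during which the arm holds its last target. There are 200 camera calls.

TASK

Check the balance: with the pan empty, take the stylus from its stand and use its tip to press the balance's small recessed zero button fully down, holding it down for about a second, without pressing the raised power key. Hang the stylus back by its collar in the fork of its stand, then set the tall check weight down gently, not dropped, upright on the middle of the weighing pan and let go so that it stays standing still. Leave the other things on the counter where they are.

Things in the scene. Friction and masses are not known exactly. Their poses are not given: they have to be found in the camera images.
- balance: White top-loading laboratory balance, fixed to the counter. Origin: centre of its underside; x is its depth (the console end is -x, towards the robot at yaw 0), y its width (180), z up. Low console from x = -115 to -35, its top 45 above the counter, with a dark display in its middle, the recessed zero button at x = -75, y = +45 and the raised power key at x = -75, y = -66. Behind it the body, 60 high, from x = -35 to +115, carries the pan.
- zero_top (a point): Centre of the upper face of the zero button: a round grey cap 21 across at the bottom of a round recess 24 across in the console top. At rest the cap lies 8 below the console top (37 above the counter); z up, axes as the balance. Too narrow for a gripper finger.
- zero_button (a joint): How far the zero button is pressed, straight down: 0 at rest, 0.005 m fully down (count it as down beyond 0.004). It springs back; it takes 1.5 N to start and 4 N to be fully down.
- power_key (a joint): How far the power key is pressed (0 to 0.003 m). Raised rectangular grey key, 30 x 24, 4 proud of the console top. It must not be pressed.
- pan_top (a point): Centre of the upper face of the round flat steel weighing pan, 120 across, fixed, 74 above the counter, at x = +45, y = 0 of the balance.
- pan: The same pan, origin at the centre of its underside (6 below its upper face).
- fork (a point): Centre of the stylus place in the fork of the white stylus stand, on the upper face of its two prongs, 100 above the counter. The stand is fixed to the counter (foot 100 x 90 x 12). x, y, z are the stand's axes: the prongs (each 16 wide, 8 thick) run along x from x = -20 to +28, 18 apart (open slot between them, centred on y = 0), the slot's open end is at -x, an upright 16 x 50 at x = +36 closes the other end. Nothing of the stand is higher than the prongs.
- stylus_mid (a point): The stylus, at its centre half-way along: 138 long, round, 60 g, z along its axis from tip to handle. Tip end 69 below this point: aluminium stem 10 across (8 flat at the end), 80 long; then a collar 32 across and 6 thick (its underside is 11 above this point); then a black handle 18 across and 52 long, whose centre is 43 above this point. It hangs upright at the start, stem in the slot and collar resting on the prongs, tip 20 above the counter.
- stylus_tip (a point): Centre of the flat lower end of the stylus stem; z along the stylus towards its handle.
- weight_mid (a point): The tall check weight, at its centre half-way up: bare aluminium, 140 high, round, about 0.35 kg, top-heavy, standing upright on the counter at the start; z up along its axis. Foot 36 across and 8 thick, its underside 70 below this point; slender stem 22 across; wide head 52 across from 24 to 70 above this point, straight-sided and good to grip (middle of the head 46 above). It tips over at about 9 degrees.
- check_weight: The same tall check weight, origin at the centre of the underside of its foot.
- squat_weight: Bystander: squat aluminium weight, 52 across, 70 high, with a small knob. Origin at its underside. Leave alone.
- cup: Bystander: white plastic cup, 72 across, 85 high. Origin at its underside. Leave alone.
- jar: Bystander: amber jar with white lid, 70 across, 90 high. Origin at its underside. Leave alone.
- dish: Bystander: glass dish, 84 across, 20 high. Origin at its underside. Leave alone.
- wash_bottle: Bystander: white bottle with blue cap, 60 across, 140 high. Origin at its underside. Leave alone.
- stylus: The same stylus, origin at the centre of its tip end, z towards its handle.
Mind the look-alikes: they are no part of the job. Leave any red look-alike of the stylus alone. Leave any yellow look-alike of the check_weight alone.

How it is judged (in metres and radians):
On the way, in this order (a step that is already met when the one before it is completed fails the run):
1. the zero button is held fully down with the stylus tip while the pan is empty (value of joint zero_button above 0.004 m and distance between stylus_tip and zero_top below 0.015 m and horizontal distance between weight_mid and pan_top above 0.08 m), for 0.7 s.
2. the stylus hangs in its fork again and is let go (horizontal distance between stylus_mid and fork below 0.015 m and z of stylus_mid in the frame of fork between -0.016 and -0.006 m and angle between stylus_mid's own z axis and vertical below 0.12 rad and contact force between the fingers and stylus below 0.2 N), for 0.3 s.
3. the tall check weight rests on the pan, upright, while still held (not dropped) (horizontal distance between weight_mid and pan_top below 0.025 m and z of weight_mid in the frame of pan_top between 0.064 and 0.074 m and angle between weight_mid's own z axis and vertical below 0.06 rad and contact force between check_weight and pan above 0.3 N and contact force between the fingers and check_weight above 0.5 N), for 0.05 s.
At the end, for the whole second after the job is handed in: The tall check weight stands on the pan, within 25 mm of its centre, within 0.06 rad of upright and still; the stylus hangs by its collar in the fork of its stand (within 15 mm of the fork's place, within 0.12 rad of upright); the zero button is up again (less than 1.5 mm in) (horizontal distance between weight_mid and pan_top below 0.025 m and z of weight_mid in the frame of pan_top between 0.064 and 0.074 m and angle between weight_mid's own z axis and vertical below 0.06 rad and linear speed of check_weight below 0.01 m/s and angular speed of check_weight below 0.1 rad/s and horizontal distance between stylus_mid and fork below 0.015 m and z of stylus_mid in the frame of fork between -0.016 and -0.006 m and angle between stylus_mid's own z axis and vertical below 0.12 rad and value of joint zero_button below 0.0015 m); the robot touches nothing.
It fails at once if the power key is pressed (1.5 mm or more) (value of joint power_key above 0.0015 m).
It fails at once if the tall check weight tips over (more than 0.6 rad) (angle between weight_mid's own z axis and vertical above 0.6 rad).
It fails at once if a bystander is moved more than 40 mm or knocked over (distance of any of squat_weight, cup, jar, dish, wash_bottle from where it was at the start of the episode above 0.04 m or angle between any of squat_weight, cup, jar, dish, wash_bottle's own z axis and vertical above 0.5 rad).
It also fails if it takes over 72 s, if anything falls off the work surface, if the arm or the gripper's body presses on something with over 40 N, if the wrist force passes 120 N, or if a joint passes its speed limit or range.

## Working session

There is one attempt and no reset: what is moved stays moved. The work goes in short steps, Python scripts to look and compute and a tool call to move; the robot and the scene stay as the last step left them, time stands still between calls to the robot, and variables do not carry over. Pictures are saved under pics/ and viewed, at most 13 in all, crops included, and the job is handed in when it is done.

Besides the shell and the picture viewer there is one more tool, called after "Request:" in YAML: its name, and indented under it one key for each argument. send_rows: Moves the arm, as the interface text tells. Its arguments: {"type":"object","properties":{"motion":{"type":"array","items":{"type":"number"}},"squeeze":{"type":"number"}},"required":["motion"]}

```bash
mkdir -p pics; cat > h.py <<'E'
import numpy as np, cv2
from bench import manip, camera, recognise, spot_point
def px(c,X):
    p=c["K"]@(c["R"]@np.asarray(X,float)+c["t"]); return p[:2]/p[2]
def onplane(c,p,z):
    d=c["R"].T@np.linalg.inv(c["K"])@np.array([p[0],p[1],1.]); o=-c["R"].T@c["t"]
    return o+d*(z-o[2])/d[2]
def tri(cs,ps):
    A=[];b=[]
    for c,p in zip(cs,ps):
        d=c["R"].T@np.linalg.inv(c["K"])@np.array([p[0],p[1],1.]);d/=np.linalg.norm(d); o=-c["R"].T@c["t"]
        P=np.eye(3)-np.outer(d,d);A.append(P);b.append(P@o)
    A=np.vstack(A);b=np.hstack(b);x=np.linalg.lstsq(A,b,rcond=None)[0]
    return x,np.linalg.norm(A@x-b)
def save(n,c): cv2.imwrite(f"pics/{n}.png",c["color"][:,:,::-1])
E
python3 - <<'E'
from h import *
np.set_printoptions(precision=1,suppress=True)
cs={n:camera(n) for n in("scene","top")}
print(manip.read_state(), manip.grip_depth)
for n,c in cs.items():
    save(n+"0",c); print(n,-c["R"].T@c["t"],c["K"][0,0]); 
for t in ["balance","zero_top","power_key","pan_top","fork","stylus_mid","stylus_tip","weight_mid","check_weight","squat_weight","cup","jar","dish","wash_bottle"]:
    for n in cs: print(t,n,[(np.round(d["pixel"],1).tolist(),round(d["p"],2)) for d in (spot_point(n,t) if t!="power_key" else recognise(n,t))[:4]])
E
```

```text
{'clock': 0.1, 'joint_positions': array([-1.3,  0.4,  1.5, -0. ,  1.3, -0.1]), 'joint_vel': array([-0., -0., -0., -0.,  0., -0.]), 'joint_torque': array([  0. , -51.6, -27.1,   0.1,   0. ,  -0. ]), 'ee_pos': array([ 218.9, -558. ,  221.9]), 'ee_rot': array([-3.1, -0. ,  0.4]), 'ft_force': array([ 0.2,  1.1, -0.6]), 'ft_torque': array([-0., -0., -0.]), 'gripper_force': 0.0, 'grip_width': 87.88100366364455} 18.700000000000003
scene [1161.9 -104.1 1091.5] 565.3311772332969
top [ 391.9  106.3 1302.1] 472.3269746923216
balance scene [([271.9, 289.7], 0.63)]
balance top [([363.3, 224.2], 0.7)]
zero_top scene [([271.7, 287.0], 0.49), ([286.8, 243.7], 0.41), ([407.3, 189.6], 0.36), ([402.5, 188.7], 0.16)]
zero_top top [([345.4, 250.3], 0.62)]
power_key scene [([236.3, 251.6], 0.59), ([156.2, 365.9], 0.56)]
power_key top [([384.8, 254.4], 0.47)]
pan_top scene [([273.0, 288.3], 0.71), ([162.1, 368.2], 0.4)]
pan_top top [([368.5, 207.5], 0.8)]
fork scene [([402.4, 185.6], 0.78), ([440.5, 299.6], 0.26)]
fork top [([237.6, 260.5], 0.92), ([461.2, 240.4], 0.26)]
stylus_mid scene [([402.4, 188.9], 
[... 306 characters left out ...]

check_weight scene [([141.0, 300.8], 0.78), ([187.0, 283.5], 0.64)]
check_weight top [([462.0, 241.4], 0.91), ([426.8, 244.7], 0.74), ([362.4, 223.8], 0.33)]
squat_weight scene [([158.1, 371.0], 0.77), ([287.5, 244.3], 0.4)]
squat_weight top [([453.5, 184.1], 0.87)]
cup scene [([439.5, 300.2], 0.78)]
cup top [([171.0, 243.3], 0.72), ([240.1, 181.4], 0.62), ([286.0, 302.2], 0.37)]
jar scene [([195.7, 227.9], 0.82)]
jar top [([415.5, 295.9], 0.94), ([239.4, 265.3], 0.73), ([462.7, 240.3], 0.6)]
dish scene [([340.4, 193.2], 0.93), ([438.9, 298.4], 0.73)]
dish top [([287.4, 298.9], 0.58)]
wash_bottle scene [([493.7, 213.0], 0.57)]
wash_bottle top [([170.3, 245.1], 0.76), ([237.4, 266.1], 0.43)]
```

View pics/scene0.png

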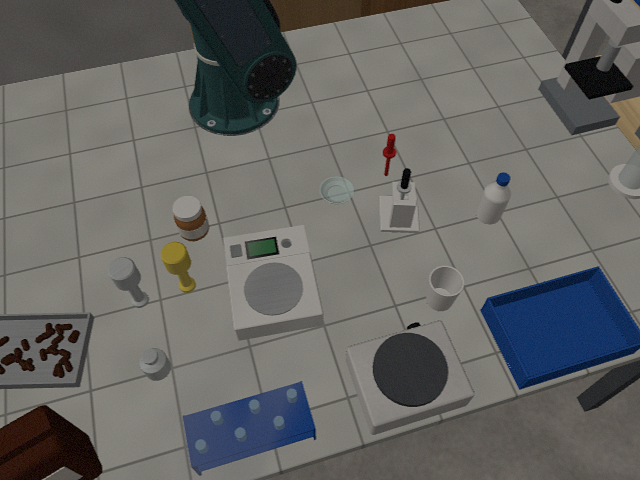

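View pics/top0.png

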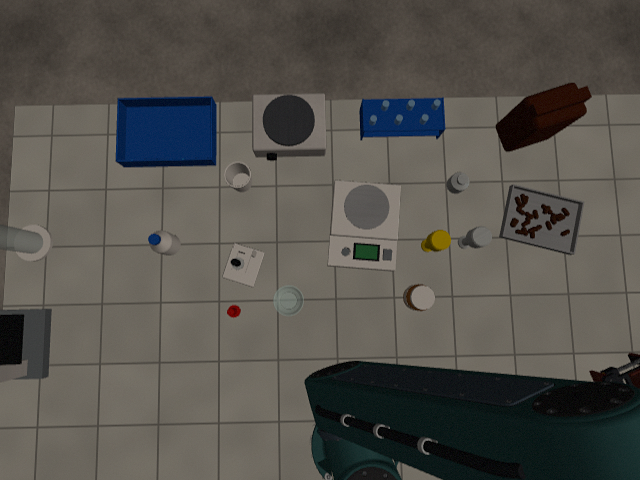

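Scene view: the black stylus in its stand is at about (404,185), with the red look-alike at (389,153). The silver check weight is at (128,280) and the yellow one at (177,265). The zero button is at (286,243) and the power key at (236,251). Top view: stylus (236,263), check weight (478,238), button (346,252), pan (367,207).

```bash
python3 - <<'E'
from h import *
s=cv2.imread("pics/scene0.png");t=cv2.imread("pics/top0.png")
def crop(i,x,y,w,h,k): return cv2.resize(i[y:y+h,x:x+w],None,fx=k,fy=k,interpolation=cv2.INTER_CUBIC)
a=crop(s,370,160,66,50,6);b=crop(t,215,235,66,50,6);c=crop(s,215,220,132,100,3);d=crop(t,310,170,132,100,3)
im=np.vstack([np.hstack([a,b]),np.hstack([c,d])]);im=cv2.convertScaleAbs(im,alpha=1.3,beta=10);cv2.imwrite("pics/c1.png",im)
E
```

```text
(no output)
```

View pics/c1.png

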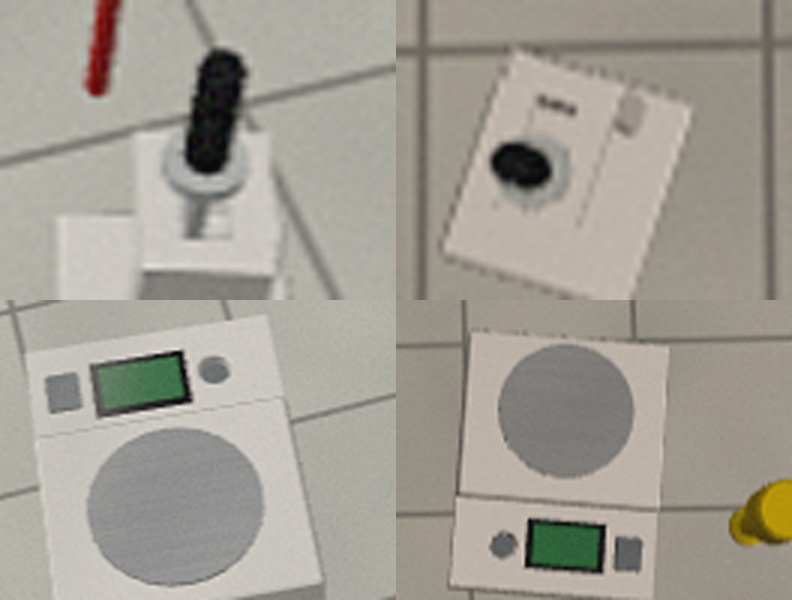

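The crops show the black stylus upright in its stand, its collar at scene (404,187.5) and top (238,263). The slot opens towards the robot, and the stand is turned about -0.3 rad. The pan, button and key are clearly visible in both views.

```bash
python3 - <<'E'
from h import *
from scipy.optimize import least_squares
np.set_printoptions(precision=1,suppress=True)
S=camera("scene");T=camera("top")
P={"handle_top":((406.8,170.3),(234.3,262.2)),"collar":((404.2,187.5),(238,263.3)),"pan":((273.3,289),(366.7,207)),"btn":((286,243.3),(345.7,251.7)),"pwr":((236,250.7),(387.3,254.3)),
"net_styl":((402.4,188.9),(241.8,265.1)),"net_fork":((402.4,185.6),(237.6,260.5))}
for k,v in P.items(): print(k,*tri([S,T],v))
obs=[("pan",(45,0,74)),("btn",(-75,45,38)),("pwr",(-75,-66,49))]
def pose(q,X): c,s=np.cos(q[2]),np.sin(q[2]); return np.array([q[0]+c*X[0]-s*X[1],q[1]+s*X[0]+c*X[1],X[2]])
def f(q):
    r=[]
    for n,X in obs:
        for c,p in zip((S,T),P[n]): r+=list(px(c,pose(q,X))-p)
    for p,X in (((327.7,265.7),(-115,90,45)),((396.3,270),(-115,-90,45))): r+=list(px(T,pose(q,X))-p)
    return r
q=least_squares(f,[600,0,0]).x; print("bal",q,q[2].round(3),np.array(f(q)))
print("btn",pose(q,(-75,45,37)),"pan",pose(q,(45,0,74)))
fo=[onplane(T,p,12) for p in((234.3,243),(264,252.2),(223,277),(254,285))]
print("foot",*fo)
for a,b in((0,2),(1,3)): d=fo[a]-fo[b];print(np.arctan2(d[1],d[0]).round(3),np.linalg.norm(d))
# weights: head and foot segmentation by crop
for n,c,w in(("scene",S,(100,240,110,80)),("top",T,(415,215,85,45))): pass
s=S["color"];t=T["color"]
a=cv2.resize(s[250:315,100:160],None,fx=6,fy=6,interpolation=2);b=cv2.resize(t[215:265,450:500],None,fx=6,fy=6,interpolation=2)
im=np.zeros((400,700,3),np.uint8);im[:390,:360]=a;im[:300,365:665]=b;cv2.imwrite("pics/c2.png",cv2.convertScaleAbs(im[:,:,::-1],alpha=1.4))
E
```

```text
handle_top [472.7 293.3 158.9] 0.823981722812937
collar [474.  293.9 101. ] 1.6716946700911255
pan [617.9 -43.1  67.7] 1.0888889966965993
btn [502.3  13.7  41.3] 0.12597605899944722
pwr [492.5 -96.   46.7] 0.913030106658021
net_styl [470.7 288.4  93.6] 6.194738982703884
net_fork [479.  289.4 116. ] 3.0382274510571556
bal [573.3 -37.9  -0.1] -0.089 [-0.  -1.5 -0.5 -0.6  0.   0.9 -0.1 -0.  -0.8 -0.4  0.2 -0.2  0.4 -0.4
 -0.7 -0.2]
btn [502.6  13.6  37. ] pan [618.1 -41.9  74. ]
foot [535.6 316.6  12. ] [508.5 235.3  12. ] [443.3 347.5  12. ] [419.7 263.3  12. ]
-0.323 97.39611527641985
-0.306 93.07075490912584
```

View pics/c2.png

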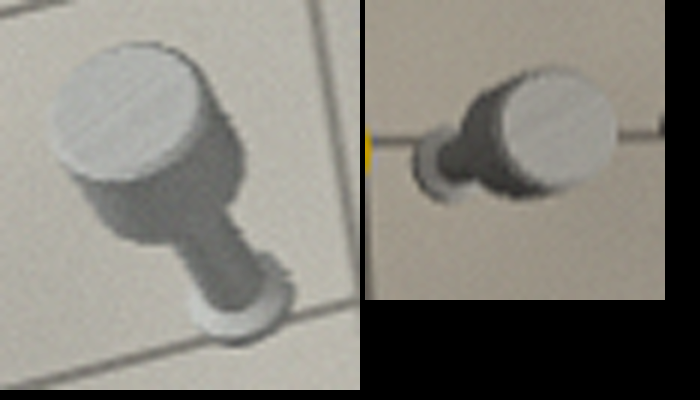

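The check weight stands upright. The centre of its head top is at scene (120.7,268.7) and top (482.2,236.3).

```bash
cat >> h.py <<'E'
def rel(x,y,z,yaw_deg=None):
    from scipy.spatial.transform import Rotation as Ro
    s=manip.read_state();R=Ro.from_euler("xyz",s["ee_rot"]).as_matrix()
    yaw=np.degrees(np.arctan2(R[1,0],R[0,0])); d=R.T@(np.array([x,y,z])-s["ee_pos"])
    t=None if yaw_deg is None else (yaw-yaw_deg+180)%360-180
    print("pos",s["ee_pos"].round(1),"yaw",yaw.round(2),"rel m",(d/1000).round(4),"turn",t, "clk",s["clock"],"rot",s["ee_rot"].round(4))
E
python3 - <<'E'
from h import *
np.set_printoptions(precision=4,suppress=True)
S=camera("scene");T=camera("top")
print("whead",*tri([S,T],[(120.7,268.7),(482.2,236.3)]), onplane(T,(482.2,236.3),140),onplane(S,(120.7,268.7),140))
print("yellow",onplane(T,(438,240),140))
print("redtop",[tri([S,T],[(391,137),(234,311)]),tri([S,T],[(388,155),(234,311)])])
rel(219,-558,300,90);rel(480,-300,300,90);rel(530,0,300,90);rel(473,293,300,90)
E
```

```text
whead [ 524.9323 -319.7204  135.7967] 1.0534282686390397 [ 524.3549 -318.9639  140.    ] [ 528.0181 -318.0276  140.    ]
yellow [ 517.5771 -208.719   140.    ]
redtop [(array([356.229 , 300.3193, 138.7238]), np.float64(4.887117498871484)), (array([352.71  , 306.5604,  72.411 ]), np.float64(1.8880834641222095))]
pos [ 219.1 -558.6  222.6] yaw 21.42 rel m [ 0.0001 -0.0006 -0.0774] turn -68.5838969870814 clk 1.7 rot [-3.1415 -0.      0.3738]
pos [ 219.1 -558.6  222.6] yaw 21.42 rel m [ 0.3373 -0.1454 -0.0774] turn -68.5838969870814 clk 1.7 rot [-3.1415 -0.      0.3738]
pos [ 219.1 -558.6  222.6] yaw 21.42 rel m [ 0.4934 -0.4065 -0.0773] turn -68.5838969870814 clk 1.7 rot [-3.1415 -0.      0.3738]
pos [ 219.1 -558.6  222.6] yaw 21.42 rel m [ 0.5473 -0.7001 -0.0773] turn -68.5838969870814 clk 1.7 rot [-3.1415 -0.      0.3738]
```

Request:
send_rows:
  motion: [0.03,-0.012,-0.02,-7,100,0.06,-0.025,-0.04,-14,100,0.09,-0.04,-0.06,-21,100,0.12,-0.052,-0.078,-28,100,0.152,-0.065,-0.078,-35,100,0.184,-0.079,-0.078,-42,100,0.216,-0.093,-0.078,-49,100,0.248,-0.107,-0.078,-56,100,0.28,-0.12,-0.078,-63,100,0.31,-0.133,-0.078,-68.58,100,0.337,-0.145,-0.078,-68.58,100,0.337,-0.145,-0.078,-68.58,100]
  squeeze: 20

```text
clock: 2.7
ee_pos: [483.0, -296.7, 300.7]
ee_rot: [3.14, -0.002, 1.575]
ft_force: [-0.8, -0.2, 0.7]
grip_width: 88.2
gripper_force: 0.0
```

```bash
python3 -c "
from h import *
rel(525,30,300,90);rel(473,293,300,90)"
```

```text
pos [ 483.  -296.7  300.7] yaw 90.24 rel m [0.3265 0.0433 0.0014] turn 0.23729551635159396 clk 2.7 rot [ 3.1396e+00 -1.9000e-03  1.5749e+00]
pos [ 483.  -296.7  300.7] yaw 90.24 rel m [ 0.5898 -0.0076  0.0018] turn 0.23729551635159396 clk 2.7 rot [ 3.1396e+00 -1.9000e-03  1.5749e+00]
```

Request:
send_rows:
  motion: [0.035,0.006,0,0,100,0.073,0.012,0,0,100,0.111,0.018,0,0,100,0.149,0.024,0,0,100,0.187,0.028,0,0,100,0.225,0.032,0,0,100,0.263,0.036,0,0,100,0.301,0.04,0,0,100,0.339,0.036,0,0,100,0.377,0.03,0,0,100,0.415,0.024,0,0,100,0.453,0.018,0,0,100]

```text
clock: 3.7
ee_pos: [497.4, 153.5, 300.8]
ee_rot: [3.141, 0.0, 1.57]
ft_force: [0.4, 0.1, -0.1]
grip_width: 87.6
gripper_force: 0.0
```

Request:
send_rows:
  motion: [0.035,-0.006,0.01,0,100,0.07,-0.012,0.02,0,100,0.105,-0.018,0.035,0,100,0.14,-0.024,0.05,0,100,0.14,-0.025,0.07,0,100,0.14,-0.025,0.085,0,100,0.14,-0.025,0.085,0,100,0.14,-0.025,0.085,0,100]

```text
clock: 4.37
ee_pos: [472.5, 291.8, 215.2]
ee_rot: [-3.14, 0.001, 1.57]
ft_force: [0.6, -1.3, 1.0]
grip_width: 88.2
gripper_force: 0.0
```

```bash
python3 - <<'E'
from h import *
rel(473,293,117,90)
s=manip.read_state()
S=camera("scene");T=camera("top")
print(px(S,s["ee_pos"]),px(T,s["ee_pos"]))
a=cv2.resize(S["color"][110:230,350:460],None,fx=5,fy=5,interpolation=2)
b=cv2.resize(T["color"][220:300,200:280],None,fx=3,fy=3,interpolation=2)
im=np.zeros((600,800,3),np.uint8);im[:,:550]=a;im[:240,555:795]=b;cv2.imwrite("pics/c3.png",im[:,:,::-1])
E
```

```text
pos [472.5 291.8 215.2] yaw 89.98 rel m [0.0013 0.0007 0.0982] turn -0.018248811109515373 clk 4.3667 rot [-3.1399e+00  1.0000e-03  1.5705e+00]
[409.32551738 152.62939625] [230.6994814  260.57231059]
```

View pics/c3.png

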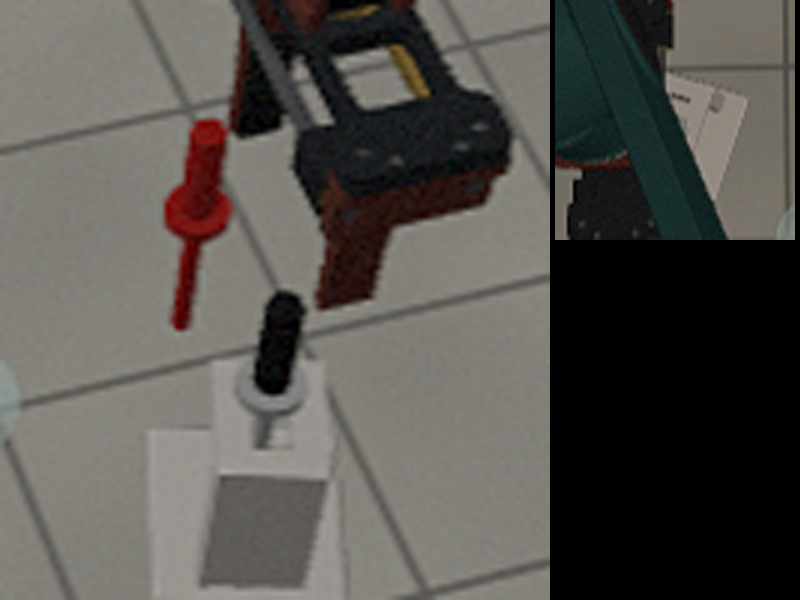

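The near finger's tip is beside the black handle, and the red look-alike is about 118 mm away and clear. I'm going down to grip the handle.

Request:
send_rows:
  motion: [0.0005,0.0005,0.03,0,100,0.0005,0.0005,0.06,0,100,0.0005,0.0005,0.085,0,100,0.0005,0.0005,0.098,0,60,0.0005,0.0005,0.098,0,35,0.0005,0.0005,0.098,0,20,0.0005,0.0005,0.098,0,10,0.0005,0.0005,0.098,0,10,0.0005,0.0005,0.098,0,10,0.0005,0.0005,0.098,0,10]
  squeeze: 20

```text
clock: 5.3
ee_pos: [474.1, 293.3, 118.8]
ee_rot: [3.14, -0.001, 1.571]
ft_force: [0.6, 1.4, -0.3]
grip_width: 44.5
gripper_force: 0.0
```

Request:
send_rows:
  motion: [0,0,0,0,10,0,0,0,0,10,0,0,0,0,10,0,0,0,0,10,0,0,0,0,10,0,0,0,0,10]
  squeeze: 20

```text
clock: 5.8
ee_pos: [473.5, 293.0, 117.7]
ee_rot: [3.141, -0.0, 1.571]
ft_force: [0.5, -0.4, 0.2]
grip_width: 17.5
gripper_force: 20.0
```

Request:
send_rows:
  motion: [0,0,-0.015,0,10,0,0,-0.04,0,10,0,0,-0.07,0,10,0,0,-0.1,0,10,-0.02,0.004,-0.12,0,10,-0.055,0.008,-0.12,0,10,-0.09,0.012,-0.12,0,10,-0.125,0.016,-0.12,0,10,-0.16,0.02,-0.12,0,10,-0.195,0.025,-0.12,0,10,-0.23,0.029,-0.12,0,10,-0.25,0.029,-0.12,0,10]
  squeeze: 20

```text
clock: 6.8
ee_pos: [502.7, 39.8, 237.6]
ee_rot: [3.141, 0.001, 1.569]
ft_force: [0.6, -0.4, -0.3]
grip_width: 17.8
gripper_force: 20.0
```

Request:
send_rows:
  motion: [-0.015,0,0,0,10,-0.029,0,0.02,0,10,-0.029,0,0.05,0,10,-0.029,0,0.05,0,10,-0.029,0,0.05,0,10]
  squeeze: 20

```text
clock: 7.22
ee_pos: [500.6, 14.1, 186.6]
ee_rot: [-3.137, -0.001, 1.57]
ft_force: [-0.1, 0.4, 0.4]
grip_width: 17.5
gripper_force: 20.0
```

```bash
python3 - <<'E'
from h import *
np.set_printoptions(precision=1,suppress=True)
rel(502.6,13.6,120,90)
s=manip.read_state();S=camera("scene");T=camera("top")
e=s["ee_pos"];tip=e+[0,0,-97.5]
print(px(S,e),px(S,tip),px(T,tip),px(S,(502.6,13.6,37)),[spot_point("scene","stylus_tip")[:2],spot_point("top","stylus_tip")[:2]])
u,v=px(S,tip).astype(int);print(u,v)
a=cv2.resize(S["color"][v-60:v+40,u-50:u+50],None,fx=6,fy=6,interpolation=2);cv2.imwrite("pics/c4.png",cv2.convertScaleAbs(a[:,:,::-1],alpha=1.3))
E
```

```text
pos [500.6  14.1 186.6] yaw 89.97 rel m [-0.   0.   0.1] turn -0.030742483777942198 clk 7.2167 rot [-3.1 -0.   1.6]
[282.  203.3] [284.7 230.6] [346.8 250.7] [286.  244.5] [[{'pixel': [387.4, 176.1], 'p': 0.55}, {'pixel': [281.9, 232.0], 'p': 0.53}], [{'pixel': [453.1, 186.7], 'p': 0.69}]]
284 230
```

View pics/c4.png

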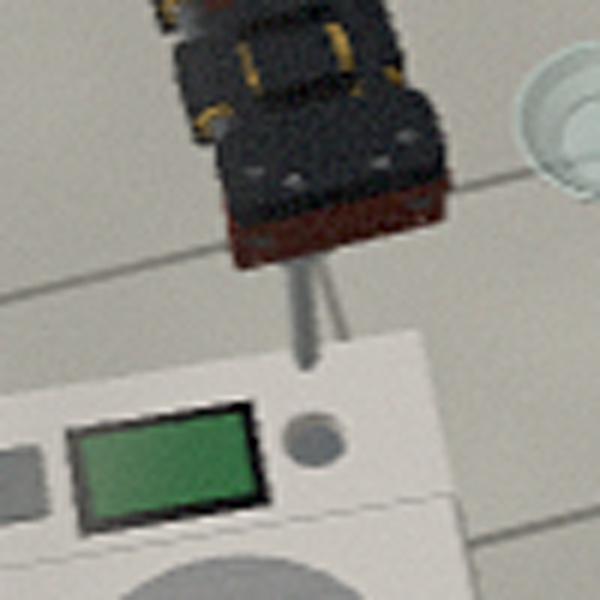

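The tip is at (285,230.7), which matches the prediction, and the cap is at (286.7,243.8). The stylus is aligned above the button, so I'm pressing.

Request:
send_rows:
  motion: [0,0,0.025,0,10,0,0,0.045,0,10,0,0,0.05,0,10,0,0,0.053,0,10,0,0,0.056,0,10,0,0,0.058,0,10,0,0,0.058,0,10]
  squeeze: 30

```text
clock: 8.0
ee_pos: [502.7, 14.1, 130.4]
ee_rot: [3.141, -0.0, 1.571]
ft_force: [-0.5, 0.9, 2.7]
grip_width: 17.6
gripper_force: 30.0
```

Request:
send_rows:
  motion: [0,0,0.001,0,10,0,0,0.002,0,10,0,0,0.002,0,10,0,0,0.002,0,10,0,0,0.002,0,10]

```text
clock: 8.42
ee_pos: [503.1, 14.0, 129.4]
ee_rot: [3.14, -0.0, 1.571]
ft_force: [-3.2, 0.1, 12.8]
grip_width: 17.6
gripper_force: 30.0
```

```bash
python3 -c "
from h import *
f=[]
for i in range(6):
    camera('scene'); s=manip.read_state(); f.append(s['ft_force'][2])
print(np.round(f,1),np.mean(f),s['ee_pos'])"
```

```text
[13.2 12.4 13.4 13.2 13.  13.7] 13.151621515139679 [503.08985274  14.04074334 129.40114397]
```

Request:
send_rows:
  motion: [0,0,0,0,10,0,0,0,0,10,0,0,0,0,10,0,0,0,0,10,0,0,0,0,10,0,0,0,0,10,0,0,0,0,10,0,0,0,0,10,0,0,0,0,10,0,0,0,0,10]

```text
clock: 9.55
ee_pos: [503.1, 14.0, 129.4]
ee_rot: [3.14, -0.0, 1.571]
ft_force: [-3.2, 0.9, 13.6]
grip_width: 17.7
gripper_force: 30.0
```

```bash
python3 -c "
from h import *
rel(473.5,293.5,240,90)"
```

```text
pos [503.1  14.  129.4] yaw 90.0 rel m [ 0.2795 -0.0294 -0.1106] turn -0.004744347201551591 clk 9.55 rot [ 3.1397e+00 -1.0000e-04  1.5707e+00]
```

Request:
send_rows:
  motion: [0,0,-0.015,0,10,0,0,-0.045,0,10,0,0,-0.08,0,10,0.02,-0.003,-0.11,0,10,0.055,-0.006,-0.11,0,10,0.09,-0.01,-0.11,0,10,0.125,-0.013,-0.11,0,10,0.16,-0.017,-0.11,0,10,0.195,-0.02,-0.11,0,10,0.23,-0.024,-0.11,0,10,0.262,-0.028,-0.11,0,10,0.279,-0.029,-0.11,0,10]

```text
clock: 10.55
ee_pos: [473.1, 296.6, 238.2]
ee_rot: [3.14, -0.002, 1.573]
ft_force: [0.4, -0.2, -0.1]
grip_width: 17.8
gripper_force: 30.0
```

Request:
send_rows:
  motion: [0,0,0.005,0,10,0,0,0.005,0,10,0,0,0.005,0,10]

```text
clock: 10.8
ee_pos: [473.2, 292.1, 232.3]
ee_rot: [-3.141, 0.001, 1.571]
ft_force: [0.2, 0.0, -0.3]
grip_width: 17.7
gripper_force: 30.0
```

```bash
python3 - <<'E'
from h import *
rel(473.5,293.5,117.5,90)
s=manip.read_state();S=camera("scene");e=s["ee_pos"];tip=e+[0,0,-97.5]
p=px(S,tip);print(p)
u,v=p.astype(int)
a=cv2.resize(S["color"][v-50:v+50,u-50:u+50],None,fx=6,fy=6,interpolation=2);print(u-50,v-50)
cv2.imwrite("pics/c5.png",cv2.convertScaleAbs(a[:,:,::-1],alpha=1.3))
E
```

```text
pos [473.2 292.1 232.3] yaw 90.0 rel m [0.0015 0.0004 0.1148] turn 0.003155336545745513 clk 10.8 rot [-3.1410e+00  9.0000e-04  1.5709e+00]
[404.65815548 177.79507949]
354 127
```

View pics/c5.png

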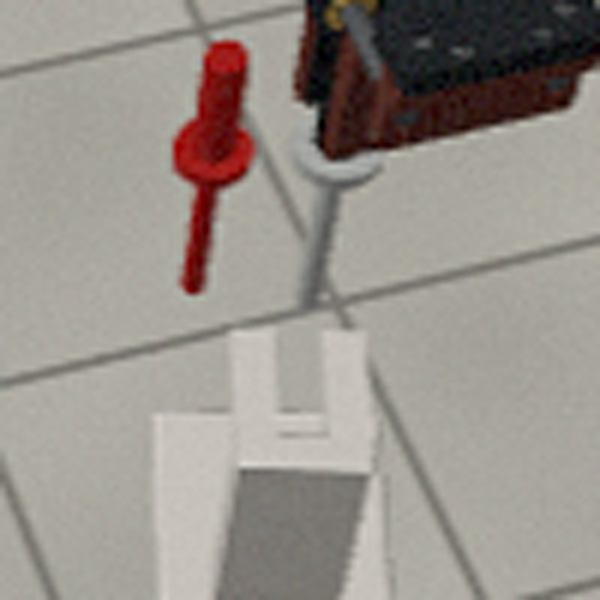

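The stylus is above the empty fork with its tip at (405.3,177.7), as predicted; the slot's place is at about (404,188). I'm lowering it along the path it came out on.

Request:
send_rows:
  motion: [0,0,0.008,0,10,0,0,0.02,0,10,0,0,0.035,0,10,0,0,0.05,0,10,0,0,0.065,0,10,0,0,0.08,0,10,0,0,0.095,0,10,0,0,0.105,0,10,0,0,0.11,0,10,0,0,0.113,0,10,0,0,0.114,0,10,0,0,0.114,0,10]

```text
clock: 11.85
ee_pos: [473.8, 293.0, 119.0]
ee_rot: [3.141, -0.0, 1.57]
ft_force: [-0.0, 0.2, -0.3]
grip_width: 17.6
gripper_force: 30.0
```

Request:
send_rows:
  motion: [0,0,0.001,0,10,0,0,0.002,0,10,0,0,0.002,0,10]

```text
clock: 12.1
ee_pos: [474.0, 293.3, 117.7]
ee_rot: [3.14, -0.001, 1.571]
ft_force: [-0.2, -1.0, 4.1]
grip_width: 17.7
gripper_force: 30.0
```

Contact at the expected height: the collar is on the prongs. I'm releasing and lifting off.

Request:
send_rows:
  motion: [0,0,-0.0005,0,12,0,0,-0.0005,0,30,0,0,-0.0005,0,50,0,0,-0.0005,0,60,0,0,-0.0005,0,70,0,0,-0.0005,0,80,0,0,-0.0005,0,80,0,0,-0.0005,0,80,0,0,-0.02,0,80,0,0,-0.05,0,80,0,0,-0.085,0,80,0,0,-0.12,0,80]

```text
clock: 13.1
ee_pos: [472.7, 292.6, 237.5]
ee_rot: [-3.14, 0.001, 1.571]
ft_force: [0.5, 0.4, -0.1]
grip_width: 70.1
gripper_force: 0.0
```

Request:
send_rows:
  motion: [-0.03,0.006,-0.06,0,100,-0.065,0.01,-0.06,0,100,-0.1,0.014,-0.06,0,100,-0.137,0.018,-0.06,0,100,-0.175,0.022,-0.06,0,100,-0.213,0.026,-0.06,0,100,-0.251,0.03,-0.06,0,100,-0.289,0.034,-0.06,0,100,-0.327,0.038,-0.06,0,100,-0.365,0.042,-0.06,0,100,-0.403,0.046,-0.06,0,100,-0.42,0.048,-0.06,0,100]

```text
clock: 14.1
ee_pos: [521.6, -131.4, 296.7]
ee_rot: [3.141, 0.002, 1.568]
ft_force: [0.1, -0.6, 0.2]
grip_width: 88.0
gripper_force: 0.0
```

```bash
python3 - <<'E'
from h import *
rel(525.5,-319,260,90)
S=camera("scene");T=camera("top")
a=cv2.resize(S["color"][140:220,370:450],None,fx=4,fy=4,interpolation=2)
b=cv2.resize(T["color"][215:295,200:280],None,fx=4,fy=4,interpolation=2)
c=cv2.resize(S["color"][220:320,80:280],None,fx=3.2,fy=2.8,interpolation=2)
c=cv2.resize(S["color"][230:315,90:250],None,fx=3.2,fy=3.2,interpolation=2)
im=np.zeros((600,640,3),np.uint8);im[:320,:320]=a;im[:320,320:]=b;im[320:592,:512]=c
cv2.imwrite("pics/c6.png",cv2.convertScaleAbs(im[:,:,::-1],alpha=1.3))
E
```

```text
pos [ 521.6 -131.4  296.7] yaw 89.85 rel m [-0.1875  0.0044  0.037 ] turn -0.14645389548365984 clk 14.1 rot [3.1412e+00 1.9000e-03 1.5682e+00]
```

View pics/c6.png

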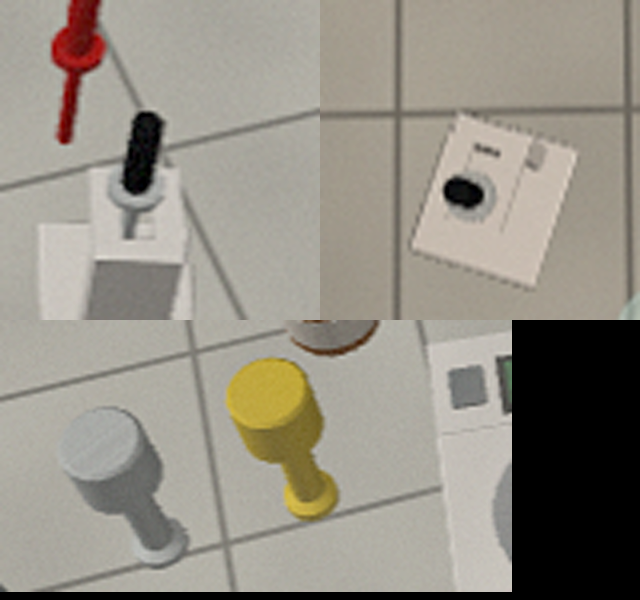

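The stylus hangs upright in the fork exactly as before. The silver weight still stands at its place, left of the yellow one. Now going to the weight.

Request:
send_rows:
  motion: [-0.035,0.001,0.01,0,100,-0.07,0.002,0.02,0,100,-0.105,0.003,0.03,0,100,-0.14,0.004,0.035,0,100,-0.175,0.004,0.037,0,100,-0.1925,0.004,0.05,0,100,-0.1925,0.004,0.08,0,100,-0.1925,0.004,0.105,0,100,-0.1925,0.004,0.105,0,100,-0.1925,0.004,0.105,0,100]

```text
clock: 15.03
ee_pos: [524.4, -317.2, 190.1]
ee_rot: [-3.138, -0.003, 1.571]
ft_force: [-0.8, -0.4, 0.8]
grip_width: 87.5
gripper_force: 0.0
```

```bash
python3 - <<'E'
from h import *
rel(525,-319,99,90)
S=camera("scene");e=manip.read_state()["ee_pos"];print(px(S,e),px(S,e-[44,0,0]),px(S,e+[44,0,0]))
a=cv2.resize(S["color"][210:310,80:200],None,fx=6,fy=6,interpolation=2)
cv2.imwrite("pics/c7.png",cv2.convertScaleAbs(a[:,:,::-1],alpha=1.4))
E
```

```text
pos [ 524.4 -317.2  190.1] yaw 90.04 rel m [-0.0021  0.0009  0.0911] turn 0.0402275808234549 clk 15.0333 rot [-3.1383 -0.0033  1.5715]
[112.09182062 253.75367209] [109.72200097 234.78780739] [114.56426541 273.54085444]
```

View pics/c7.png

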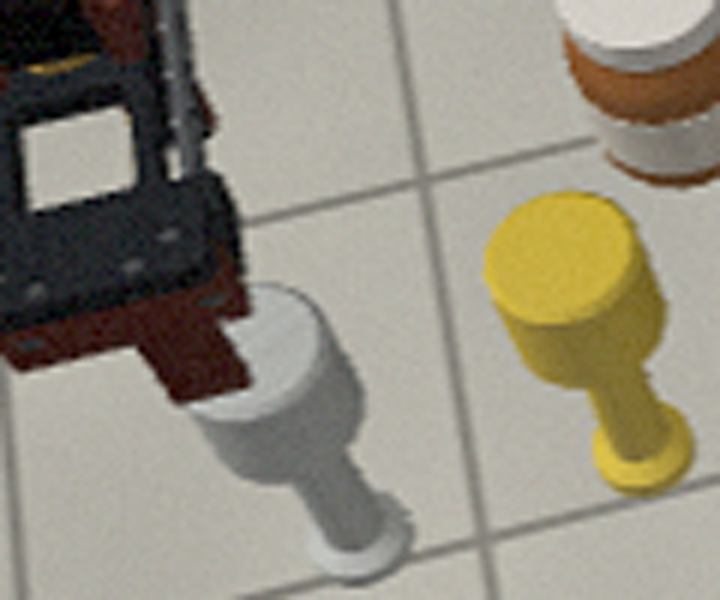

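The open fingers straddle the silver head in line with it, and the yellow weight is clear. I'm descending and closing gently.

Request:
send_rows:
  motion: [0,0,0.02,0,100,0,0,0.045,0,100,0,0,0.07,0,100,0,0,0.087,0,100,0,0,0.093,0,100,0,0,0.093,0,100,0,0,0.093,0,85,0,0,0.093,0,75,0,0,0.093,0,70,0,0,0.093,0,66,0,0,0.093,0,63,0,0,0.093,0,61]
  squeeze: 8

```text
clock: 16.08
ee_pos: [525.7, -319.7, 99.2]
ee_rot: [3.141, 0.0, 1.571]
ft_force: [1.5, 0.2, 0.6]
grip_width: 54.7
gripper_force: 0.3
```

Request:
send_rows:
  motion: [0,0,0,0,60,0,0,0,0,59,0,0,0,0,58,0,0,0,0,57,0,0,0,0,55,0,0,0,0,50,0,0,0,0,50,0,0,0,0,50]
  squeeze: 8

```text
clock: 16.75
ee_pos: [525.9, -319.8, 98.9]
ee_rot: [3.141, 0.0, 1.571]
ft_force: [2.1, -0.4, 3.9]
grip_width: 51.9
gripper_force: 8.0
```

Request:
send_rows:
  motion: [0,0,0,0,50,0,0,0,0,50,0,0,0,0,50]
  squeeze: 25

```text
clock: 17.0
ee_pos: [525.8, -319.7, 98.9]
ee_rot: [3.141, 0.0, 1.571]
ft_force: [2.9, -0.2, 3.8]
grip_width: 51.3
gripper_force: 25.0
```

Request:
send_rows:
  motion: [0,0,-0.01,0,50,0,0,-0.03,0,50,0,0,-0.06,0,50,0,0,-0.09,0,50,0,0,-0.12,0,50,0,0,-0.15,0,50,0.01,0.004,-0.17,0,50,0.03,0.011,-0.17,0,50,0.055,0.019,-0.17,0,50,0.08,0.027,-0.17,0,50,0.105,0.036,-0.17,0,50,0.13,0.044,-0.17,0,50]

```text
clock: 18.0
ee_pos: [567.3, -187.8, 267.5]
ee_rot: [-3.137, -0.002, 1.57]
ft_force: [0.3, -0.2, -3.0]
grip_width: 51.7
gripper_force: 24.9
```

Request:
send_rows:
  motion: [0.025,0.008,0,0,50,0.05,0.017,0,0,50,0.075,0.025,0,0,50,0.1,0.033,0,0,50,0.125,0.041,0,0,50,0.14,0.0465,0,0,50,0.147,0.0485,0.015,0,50,0.147,0.0485,0.04,0,50,0.147,0.0485,0.06,0,50,0.147,0.0485,0.07,0,50,0.147,0.0485,0.07,0,50,0.147,0.0485,0.07,0,50]

```text
clock: 19.0
ee_pos: [616.7, -42.6, 198.0]
ee_rot: [-3.138, -0.0, 1.571]
ft_force: [-0.3, -0.3, -4.1]
grip_width: 51.6
gripper_force: 24.9
```

```bash
python3 - <<'E'
from h import *
rel(618,-42,173,90)
S=camera("scene");T=camera("top");e=manip.read_state()["ee_pos"]
f=e+[0,0,-99];p=px(S,f);print("foot pred",p,"head top",px(S,f+[0,0,140]),"pan",px(S,(618,-42,74)))
u,v=p.astype(int);print(u-60,v-75)
a=cv2.resize(S["color"][v-75:v+45,u-60:u+60],None,fx=5,fy=5,interpolation=2)
cv2.imwrite("pics/c8.png",cv2.convertScaleAbs(a[:,:,::-1],alpha=1.3))
E
```

```text
pos [616.7 -42.6 198. ] yaw 89.98 rel m [0.0006 0.0014 0.025 ] turn -0.01609800829874075 clk 19.0 rot [-3.1385e+00 -4.0000e-04  1.5705e+00]
foot pred [271.87686964 281.43351557] head top [266.01631244 243.8128604 ] pan [273.2327423  287.47300415]
211 206
```

View pics/c8.png

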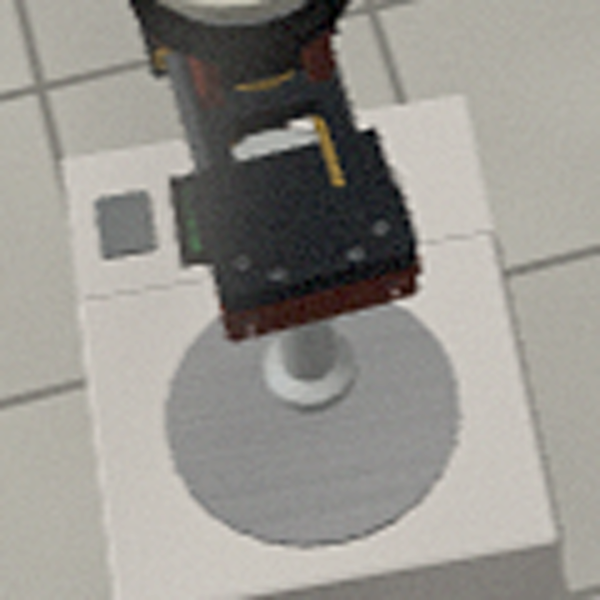

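The weight is held upright over the pan: its foot is at (272.8,281) and the pan centre at about (273.4,290). I'm lowering it slowly.

Request:
send_rows:
  motion: [0,0.001,0.008,0,50,0,0.001,0.015,0,50,0,0.001,0.02,0,50,0,0.001,0.022,0,50,0,0.001,0.0235,0,50,0,0.001,0.0245,0,50,0,0.001,0.0245,0,50,0,0.001,0.0245,0,50]

```text
clock: 19.77
ee_pos: [619.0, -42.5, 174.3]
ee_rot: [3.141, -0.0, 1.571]
ft_force: [0.1, -0.2, -4.4]
grip_width: 51.7
gripper_force: 24.9
```

Request:
send_rows:
  motion: [0,0,0.0007,0,50,0,0,0.0014,0,50,0,0,0.0014,0,50,0,0,0.0014,0,50]

```text
clock: 20.1
ee_pos: [619.1, -42.5, 172.9]
ee_rot: [3.141, -0.0, 1.571]
ft_force: [0.3, 0.3, -3.0]
grip_width: 51.4
gripper_force: 24.9
```

Request:
send_rows:
  motion: [0,0,0.0004,0,50,0,0,0.0008,0,50,0,0,0.0008,0,50,0,0,0.0008,0,50]

```text
clock: 20.43
ee_pos: [619.2, -42.6, 172.9]
ee_rot: [3.141, 0.0, 1.571]
ft_force: [-1.6, -0.0, 6.8]
grip_width: 51.6
gripper_force: 24.9
```

It is on the pan with firm contact. I'm easing the grip, then opening gradually.

Request:
send_rows:
  motion: [0,0,-0.0004,0,50,0,0,-0.0004,0,50,0,0,-0.0004,0,50,0,0,-0.0004,0,50]
  squeeze: 4

```text
clock: 20.77
ee_pos: [619.5, -42.6, 172.7]
ee_rot: [3.14, 0.0, 1.571]
ft_force: [1.8, 0.3, 2.9]
grip_width: 51.9
gripper_force: 4.0
```

Request:
send_rows:
  motion: [0,0,0,0,60,0,0,0,0,62,0,0,0,0,65,0,0,0,0,70,0,0,0,0,80,0,0,0,0,100,0,0,0,0,100,0,0,0,0,100,0,0,0,0,100,0,0,0,0,100]

```text
clock: 21.6
ee_pos: [618.8, -42.5, 172.4]
ee_rot: [-3.142, -0.0, 1.571]
ft_force: [-0.6, -0.3, -1.0]
grip_width: 88.0
gripper_force: 0.0
```

Request:
send_rows:
  motion: [0,0,-0.01,0,100,0,0,-0.03,0,100,0,0,-0.055,0,100,0,0,-0.085,0,100,0,0,-0.12,0,100,-0.03,-0.01,-0.12,0,100,-0.06,-0.02,-0.12,0,100,-0.095,-0.03,-0.12,0,100,-0.13,-0.04,-0.12,0,100,-0.165,-0.05,-0.12,0,100,-0.2,-0.06,-0.12,0,100,-0.2,-0.06,-0.12,0,100]

```text
clock: 22.6
ee_pos: [557.2, -248.7, 293.2]
ee_rot: [-3.142, 0.004, 1.566]
ft_force: [0.3, -1.6, 0.6]
grip_width: 87.8
gripper_force: 0.0
```

```bash
python3 - <<'E'
from h import *
S=camera("scene");T=camera("top")
im=np.hstack([cv2.resize(S["color"][140:320,210:440],None,fx=1.7,fy=1.7,interpolation=2),cv2.resize(T["color"][130:310,200:430],None,fx=1.7,fy=1.7,interpolation=2)])
cv2.imwrite("pics/c9.png",cv2.convertScaleAbs(im[:,:,::-1],alpha=1.3))
print(manip.read_state()["clock"])
E
```

```text
22.7
```

View pics/c9.png

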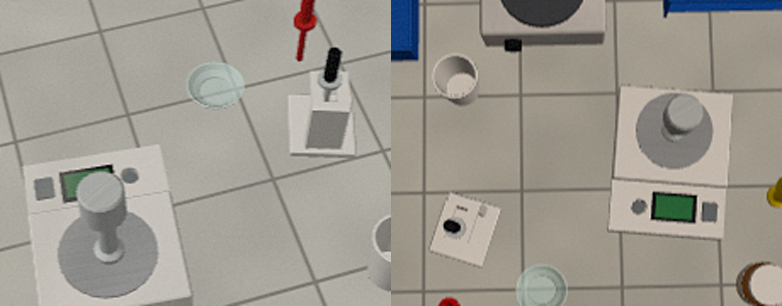

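The weight stands upright in the middle of the pan, the stylus hangs in its fork, and the arm is clear of everything. I'm handing in.

```bash
python3 -c "
from h import *
print(manip.finish_job())"
```

```text
the job is handed in; nothing more can be done
None
```

I pressed and held the zero button, hung the stylus back in its fork and set the check weight upright on the pan; the job is handed in at about 23 s, but the hand-in returned no verdict.

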